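# Rock a flat-stone grinder into low gear and bring its stone to the pointer

## Task

Put the sharpening grinder in low gear: grip the red gear-change knob, press it down only lightly and rock it to and fro until you feel its teeth drop into mesh, then ease it fully home without forcing the teeth and without dragging the stone round on half-caught teeth. Once it is home, turn the knob, anticlockwise seen from above, so that the stone comes round with it and its white mark stands under the white pointer, and let go. Leave the other goods on the stall where they are.

Things in the scene. Friction and masses are not known exactly. Their poses are not given: they have to be found in the camera images.
- grinder: Bench grinder, fixed to the table, green housing 270 x 260 mm and 92 mm high, with a flat stone on top that turns about the vertical axis through this origin. Origin: centre of its underside, on the table; z up. The white pointer stands on its +x side.
- stone: Grey round stone, radius 95 mm, top face 136 mm above the table, with one white radial stripe along its own +x axis. Origin on the turning axis at table height; its yaw relative to the grinder is 0 when the stripe is under the pointer, and starts at -0.45 to -0.9 rad, so it must turn anticlockwise seen from above (+z). It turns stiffly (0.18 N m).
- knob: Gear-change knob on the spindle over the stone. Black round skirt, radius 37 mm, 38 mm high; on it a red bar grip 60 mm long (knob's x), 18 mm wide (y), 36 mm high, white dash on the +x end. Origin: centre of the skirt's underside, 158 mm above the table fully up, 142 mm fully home (16 mm slide). Starts 0 to 2 mm below fully up; stays where left (3 N moves it down, 7 N up). Turns freely, 0.03 N m.
- grip (a point): Point on the knob's axis in the middle of the pads' place on the red bar, 60 mm above the knob's origin (22 mm above the top of the skirt). Grip across the bar (along the knob's y) from above. Stands 202 mm above the table when the knob is home.
- dog (a point): Centre of the ring of four dog teeth hidden in the knob's skirt, on the axis. The dogs ride on a spring in the knob: 3 N at first touch, 1.2 N more per mm, solid after 3 mm. Pressed solid on unmeshed teeth the knob cannot go home. First touch comes when the knob is 3.5 to 10 mm below fully up, different each time. Over 25 N on teeth not yet home harms them.
- hub (a point): Centre of the stone's steel hub, on the axis at the stone's top. In it, hidden by the skirt, a gear with eight teeth, 45 degrees apart, takes the dogs with about 5 degrees to spare each way. The gear has 0.16 rad of stiff play (0.11 N m) either way in the stone, so its angle cannot be seen. Once meshed, turning the knob takes up the play (0.32 rad at most), then carries the stone.
- mark (a point): Point on the stone's white stripe, 85 mm from the axis, on the stone's top. It may shift a little (under 15 mm) before the knob is home, no more.
- pointer (a point): Point beneath the tip of the white fixed pointer, 85 mm from the axis, 7 mm above the stone, on the grinder's +x side.
- whetstone: Loose bystander: grey sharpening stone 50 x 180 x 30 mm lying flat, origin under its centre. Leave alone.
- chopper: Loose bystander: chopping knife with a 200 x 45 mm dark blade along +x and a wooden handle, 24 mm high; origin near where they meet. Leave alone.
- ferrule: Loose bystander: steel ring 38 mm across, 30 mm high, origin under its centre. Leave alone.
- oil_can: Loose bystander: can with a blue band, 60 mm across, 130 mm high, origin under its centre. Leave alone.
- spike: Loose bystander: dark pointed steel tip standing up, 32 mm across, 120 mm high, origin under its centre. Leave alone.
- carton: Loose bystander: small red carton 90 x 60 x 35 mm, origin under its centre. Leave alone.
- mug: Loose bystander: blue mug, 80 mm across, 90 mm high, origin under its centre. Leave alone.

How it is judged (in metres and radians):
On the way, in this order (a step that is already met when the one before it is completed fails the run):
1. the knob is fully home, its teeth in mesh (z of knob in the frame of grinder below 0.1435 m), for 0.2 s.
2. the stone's white mark stands under the pointer, the knob still home (z of knob in the frame of grinder below 0.1435 m and horizontal distance between mark and pointer below 0.01 m), for 0.2 s.
At the end, for the whole second after the job is handed in: The knob is home (within 1.5 mm of its lower stop), the stone's mark is within 10 mm of the point under the pointer and the stone is at rest, and every loose bystander is within 30 mm of where it began (all of step 2 and angular speed of stone below 0.05 rad/s and distance of each of whetstone, chopper, ferrule, oil_can, spike, carton, mug from where it was at the start of the episode below 0.03 m); the robot touches nothing.
It fails at once if the teeth are forced: more than 25 N between the knob's teeth and the stone's gear while the knob is not yet home (contact force between knob and stone above 25 N and z of knob in the frame of grinder above 0.1435 m).
It fails at once if the stone is dragged round (its mark more than 15 mm from where it began) while the knob is more than 4 mm short of home (distance of mark from where it was at the start of the episode above 0.015 m and z of knob in the frame of grinder above 0.146 m).
It fails at once if a loose bystander is moved by more than 30 mm (distance of any of whetstone, chopper, ferrule, oil_can, spike, carton, mug from where it was at the start of the episode above 0.03 m).
It also fails if it takes over 67 s, if anything falls off the work surface, if the arm or the gripper's body presses on something with over 40 N, if the wrist force passes 120 N, or if a joint passes its speed limit or range.

## Robot

A 6-joint arm with a two-finger parallel gripper is mounted at the origin on the work surface. World frame = base frame: x ahead of the robot, y to its left, z up, the work surface at z = 0. Lengths are in mm, angles in rad, forces in N, time in s.
With the tool pointing down it reaches from about 300 to 775 mm from the base axis. Payload 14.6 kg.
Tool frame: the origin (TCP) lies at the very end of the fingers, on their centre line; the grasp point (between the pads) lies 19 mm behind it; z points along the fingers, y is the line along which they close (so a half turn about z gives the same grasp; the last joint's range is limited). The gripper opens to 94 mm and grips with 3 to 60 N. Pads are 16 mm wide; open, the fingers measure 119 mm over their backs; the gripper's body (75 mm by 177 mm) begins 78 mm behind the grasp point.
Start: joints at [1.055, 0.3, 1.521, -0, 1.321, -0.067], TCP at [238.633, 495.524, 205.446] pointing down, gripper open.
Joint ranges: [-3.03, 3.03], [-0.79, 2.21], [0.23, 2.52], [-1.04, 4.18], [0, 3.07], [-2.55, 2.55]. Speed limits (rad/s): [2.22, 2.22, 2.57, 3.14, 3.14, 3.14].

## Interface

Orientations are given as [roll, pitch, yaw] about the fixed x, y, z axes, in that order (R = Rz(yaw) Ry(pitch) Rx(roll)).
In Python, from cell import manip, camera, get_calibration gives the robot as it stands. The module is installed in compiled form; this text tells all that it offers.
- The arm moves only by the tool jog_arm, never from a script. Its argument "plan" is one flat list of numbers, 6 for each row, row after row: the shift along the world's x, y, z in m, then the turn, a rotation vector about the world's x, y, z in degrees. A call has 1 to 20 rows; each row is the pose to reach, as a shift and turn from the pose commanded when the call began; what a row does not reach only later rows make up. A row lasts 1/10 s, in which the tool goes at most 50 mm and 8.59 degrees, less where a joint would pass 70% of its speed; a pose out of reach is approached as far as the arm can. A call with a gripper value outside its range is refused whole. "claw" is the finger opening in m, from 0 to 0.094, set as the call begins (left out, the last holds). The fingers move at their own pace and stop on an object; "force" is the grip in N (left out, the last holds). Time passes only in rows, so rows that repeat a pose let the fingers close. It gives the time, the measured TCP pose, the force, the opening and the grip force at its end, in the units of the state.
- manip.read_state(): the state, without advancing time (a new reading comes with each control period).
- camera(name): name is "side" or "top" or "wrist"; returns (picture, depth): 400x640x3 uint8, red, green, blue; 400x640 float32, mm along the optical axis (not along the pixel's ray), 0 where there is no reading.
- get_calibration(name): a dict with "fx", "fy", "cx", "cy" (pixels), "k1" (the pictures are not rectified: a ray, as slopes to the right and down, at radius r is drawn at 1 + k1 r^2 times it, then the intrinsics apply), "origin" and "attitude" of the camera in the world. Camera axes: x right, y down, z forward; pixel columns grow to the right and rows downward; lengths in mm; the calibration is good to about 2 mm. A picture is of the moment at which its call begins: read the wrist's pose just before it. get_calibration takes no time and is no camera call; for the wrist camera it gives the pose at the moment of the call.
- manip.sign_off(): hands the job in; it is judged then, once.
The state is a dict: "clock": time; "joints": joint angles; "qd": joint speeds; "effort": joint torques, N m; "eef_pos": TCP position; "eef_rot": TCP orientation; "wrist_force": force on the tool from outside, world axes, zero at the start; "moment": the same for the moment, N m; "finger_gap": finger opening in mm; "finger_force": force on a finger pad.
Only numpy, scipy, OpenCV 4.12 (cv2) and the standard library are available. Lean on these libraries where they do the work, as an engineer would, in place of code of your own. Each camera call takes 0.05 s, during which the arm holds its last target. There are 200 camera calls.

## Working session

There is one attempt and no reset: what is moved stays moved. The work goes in short steps, Python scripts to look and compute and a tool call to move; the robot and the scene stay as the last step left them, time stands still between calls to the robot, and variables do not carry over. Pictures are saved under pics/ and viewed, at most 10 in all, crops included, and the job is handed in when it is done.

Besides the shell and the picture viewer there is one more tool, called after "Request:" as a command line: name --argument value ..., lists and objects as JSON in quotes. jog_arm: Moves the arm, as the interface text tells. Its arguments: {"type":"object","properties":{"plan":{"type":"array"},"claw":{"type":"number"},"force":{"type":"number"}},"required":["plan"]}

```bash
mkdir -p pics
cat > h.py <<'E'
import numpy as np,cv2
from scipy.spatial.transform import Rotation as R
from cell import manip,camera,get_calibration
def att(c):
    a=np.array(c["attitude"],float)
    return a if a.shape==(3,3) else R.from_euler('xyz',a).as_matrix()
def pt(c,u,v,d=None,z=None):
    x=np.array([(u-c["cx"])/c["fx"],(v-c["cy"])/c["fy"]]);y=x.copy()
    for _ in range(20): y=x/(1+c["k1"]*(y@y))
    r=att(c)@np.array([y[0],y[1],1]);o=np.array(c["origin"],float)
    return o+r*(d if z is None else (z-o[2])/r[2])
E
python3 - <<'E'
from h import *
for n in("top","side"):
    c=get_calibration(n);p,d=camera(n);print(n,c)
    cv2.imwrite(f"pics/{n}.png",p[:,:,::-1]);np.savez(f"{n}.npz",p=p,d=d)
print(manip.read_state())
E
```

```text
top {'fx': 396.13833966544956, 'fy': 396.13833966544956, 'cx': 320.8927677694889, 'cy': 197.91500623803162, 'k1': -0.10117191920746377, 'origin': array([ 267.14515309,   12.87455132, 1446.78556244]), 'attitude': array([-2.93278822e+00, -2.66091411e-03, -1.51007832e+00])}
side {'fx': 518.8714379770851, 'fy': 518.8714379770851, 'cx': 316.5543517445809, 'cy': 192.70236949273172, 'k1': -0.12656590184083694, 'origin': array([  471.1841502 , -1242.37294203,   931.97339584]), 'attitude': array([-2.12926764, -0.01016485, -0.03387277])}
{'clock': 0.1, 'joints': array([ 1.05539709e+00,  3.00400877e-01,  1.52148666e+00, -3.73034011e-05,
        1.32070525e+00, -6.66027569e-02]), 'qd': array([ 0.00164054,  0.00011702, -0.00289732, -0.00094527, -0.00144253,
        0.00290451]), 'effort': array([ 2.60301116e-03, -5.32648480e+01, -3.53285193e+01,  7.10409461e-02,
        2.35182565e-02, -3.25620908e-05]), 'eef_pos': array([238.53682718, 495.33160672, 204.96479325]), 'eef_rot': array([-3.14059234e+00, -3.05086962e-05,  2.69280541e+00]), 'wrist_force': array([-0.42528194,  0.10785345,  0.11616707]), 'moment': array([ 0.02936045,  0.00518434, -0.02269225]), 'finger_force': 0.0, 'finger_gap': 93.66615941438344}
```

View pics/top.png

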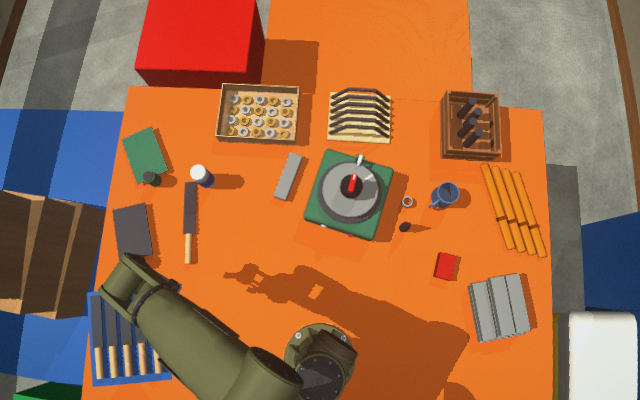

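View pics/side.png

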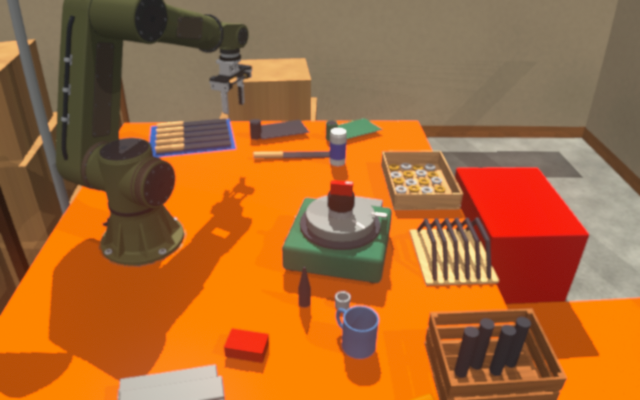

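The top view shows the grinder at about (350,192) with the pointer near (360,160). The stone's stripe runs toward about (370,178), and the red bar is near (352,184). I'll enlarge that area.

Run:
```python
from h import *
p=np.load("top.npz")["p"][140:250,290:410]
cv2.imwrite("pics/topc.png",cv2.resize(p[:,:,::-1],None,fx=5,fy=5,interpolation=cv2.INTER_CUBIC))
c=get_calibration("top");d=np.load("top.npz")["d"]
for u,v in[(350,190),(353,184),(335,200),(360,160)]: print(u,v,pt(c,u,v,d[v,u]))
```

```text
350 190 [554.94339269 -64.61133773 233.63486705]
353 184 [575.15201356 -73.25527336 232.87257124]
335 200 [539.86706118 -21.71680797 138.1859876 ]
360 160 [683.80540785 -99.88516868 145.15526242]
```

View pics/topc.png

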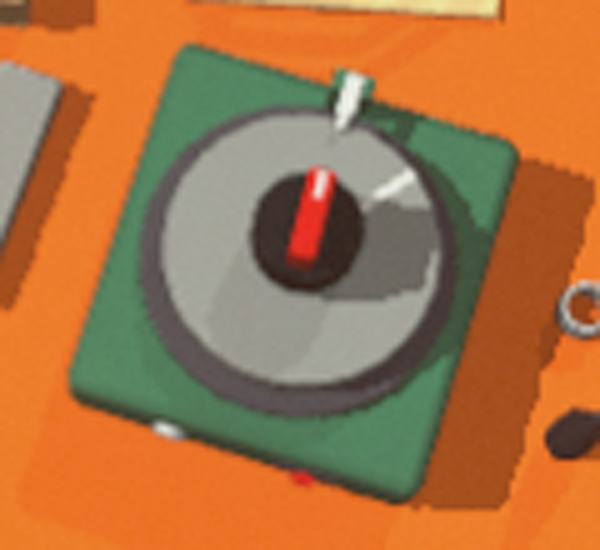

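Run:
```python
from h import *
c=get_calibration("top")
f=lambda x,y,z: pt(c,(x+.5)/5-.5+290,(y+.5)/5-.5+140,z=z)
P=dict(barF=f(320,168,232),barB=f(299,264,232),stone=f(298,246,136),ptr=f(343,130,145),s1=f(372,202,136),s2=f(412,172,136))
P["housing"]=np.mean([f(188,48,92),f(515,148,92),f(412,500,92),f(72,392,92)],0)
for k,v in P.items(): print(k,v.round(1))
ang=lambda a:np.degrees(np.arctan2(a[1],a[0]))
print("bar yaw",ang(P["barF"]-P["barB"]),"mid",(P["barF"]+P["barB"])/2)
print("ptr",ang(P["ptr"]-P["stone"]),"stripe",ang(P["s2"]-P["stone"]),ang(P["s1"]-P["stone"]))
print("edges",ang(f(188,48,92)-f(72,392,92)),ang(f(515,148,92)-f(412,500,92)))
# red top by depth
Z=np.load("top.npz");p=Z["p"].astype(int);d=Z["d"]
v,u=np.mgrid[165:205,340:365]
m=(p[v,u,0]>140)&(p[v,u,1]<90)&(p[v,u,2]<90)
q=np.array([pt(c,a,b,d[b,a]) for a,b in zip(u[m],v[m])]);print(len(q),np.median(q[:,2]))
```

```text
barF [610.9 -73.7 232. ]
barB [547.5 -63.2 232. ]
stone [582.1 -67.9 136. ]
ptr [663.4 -94.5 145. ]
s1 [ 616.2 -117.1  136. ]
s2 [ 639.2 -143.9  136. ]
housing [576.6 -70.9  92. ]
bar yaw -9.422614874565431 mid [579.16330679 -68.43939963 232.        ]
ptr -18.094957017589213 stripe -53.09027746286486 -55.33191366293632
edges -14.491267075325934 -14.292503525767508
86 231.81634331091016
```

The knob is at about (579.5, -68.5) and the bar's yaw is about -9.4°. I'll approach with tool yaw -9.4°, which leaves the last joint room to turn anticlockwise. I'll stop above the knob and check with the wrist camera.

Request:
jog_arm --plan '[0.017,-0.028,0.03,0,0,-8.2,0.034,-0.056,0.06,0,0,-16.4,0.051,-0.085,0.09,0,0,-24.6,0.068,-0.113,0.1,0,0,-32.8,0.085,-0.141,0.1,0,0,-41,0.102,-0.169,0.1,0,0,-49.2,0.119,-0.197,0.1,0,0,-57.4,0.136,-0.226,0.1,0,0,-65.6,0.153,-0.254,0.1,0,0,-73.8,0.17,-0.282,0.1,0,0,-82,0.188,-0.31,0.1,0,0,-90,0.205,-0.338,0.1,0,0,-98.2,0.222,-0.367,0.1,0,0,-106.4,0.239,-0.395,0.1,0,0,-114.6,0.256,-0.423,0.1,0,0,-122.8,0.273,-0.451,0.1,0,0,-131,0.29,-0.479,0.1,0,0,-139.2,0.307,-0.508,0.1,0,0,-147.4,0.324,-0.536,0.1,0,0,-155.6,0.341,-0.564,0.1,0,0,-163.7]' --claw 0.06 --force 25

```text
clock: 2.1
eef_pos: [580.1, -69.8, 305.1]
eef_rot: [-3.142, 0.001, -0.17]
wrist_force: [1.0, -0.1, -0.8]
finger_gap: 59.9
finger_force: 0.0
```

Run:
```python
from h import *
s=manip.read_state();print(s["clock"],s["eef_pos"],np.degrees(s["eef_rot"]),s["joints"],s["wrist_force"],s["finger_gap"])
c=get_calibration("wrist");p,d=camera("wrist");print(c)
np.savez("w1.npz",p=p,d=d);cv2.imwrite("pics/w1.png",p[:,:,::-1])
```

```text
2.1 [580.08286851 -69.75575963 305.08623869] [-1.79998092e+02  3.67879312e-02 -9.75732955e+00] [-1.82372752e-01  3.27370094e-01  1.25740231e+00  2.55391583e-05
  1.55746268e+00  1.55872076e+00] [ 0.99919268 -0.11414614 -0.80501473] 59.89226700051888
{'fx': 322.9740450329312, 'fy': 322.9740450329312, 'cx': 325.0281185810458, 'cy': 205.5293811018383, 'k1': -0.02353837488429759, 'origin': array([659.72108805, -83.0058206 , 484.83728872]), 'attitude': array([ 2.86159799e+00, -6.23566149e-04, -1.74203656e+00])}
```

View pics/w1.png

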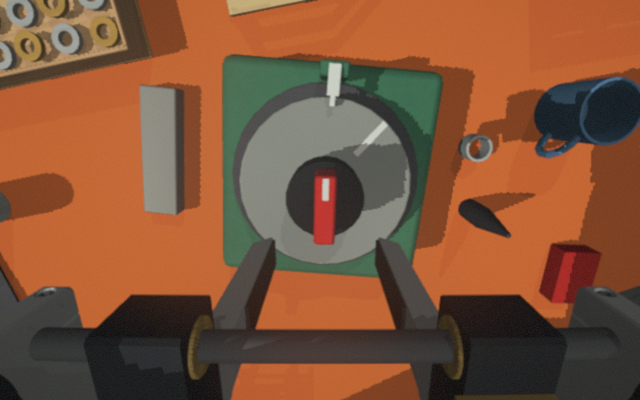

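The wrist view shows the bar running from (325,174) to (324,243), nearly parallel to the fingers' symmetry line. The pointer tip is at (332,105), and the stripe runs from (358,152) to (384,125).

Run:
```python
from h import *
c=get_calibration("wrist");Z=np.load("w1.npz");p=Z["p"].astype(int);d=Z["d"]
v,u=np.mgrid[165:250,305:345]
q=np.array([pt(c,a,b,d[b,a]) for a,b in zip(u.ravel(),v.ravel())])
m=(p[v,u,0].ravel()>120)&(abs(q[:,2]-232)<3)
q=q[m];print(len(q),np.median(q[:,2]))
r=cv2.minAreaRect(q[:,:2].astype(np.float32));print(r)
f=lambda x,y,z:pt(c,x,y,z=z)
ctr=np.array(r[0]+(0,))
for n,a in(("ptr",f(332,105,145)),("s1",f(358,152,136)),("s2",f(384,125,136)),("ptrbase",f(334,68,150))):
    e=a-ctr;print(n,a.round(1),np.degrees(np.arctan2(e[1],e[0])),np.hypot(e[0],e[1]))
# stone rim by depth
v,u=np.mgrid[70:270,225:420]
q=np.array([pt(c,a,b,d[b,a]) for a,b in zip(u.ravel(),v.ravel())]);q=q[abs(q[:,2]-136)<3]
print("stone",cv2.minEnclosingCircle(q[:,:2].astype(np.float32)),np.median(q[:,2]))
```

```text
1354 231.34433040969122
((584.4270629882812, -72.83964538574219), (16.504722595214844, 58.76380920410156), 77.89411926269531)
ptr [666.9 -96.  145. ] -15.716624156865938 85.67627020058399
s1 [ 614.5 -115.2  136. ] -54.57858194958703 51.950471569283394
s2 [ 637.4 -146.4  136. ] -54.21186573767242 90.64395689458081
ptrbase [ 700.1 -103.8  150. ] -14.999695974577033 119.7595071496245
stone ((594.0201416015625, -75.38934326171875), 104.06944274902344) 135.6387701284956
```

Run:
```python
from h import *
from scipy.optimize import least_squares
def go(c,f,box,zs):
    Z=np.load(f);p=Z["p"].astype(int);d=Z["d"];a,b,e,g=box
    v,u=np.mgrid[a:b,e:g];v=v.ravel();u=u.ravel()
    q=np.array([pt(c,x,y,d[y,x]) for x,y in zip(u,v)])
    red=(p[v,u,0]>120)&(abs(q[:,2]-231.5)<4)
    r=cv2.minAreaRect(q[red][:,:2].astype(np.float32));print("bar",r,q[red].mean(0))
    k0=q[red].mean(0)[:2]
    for nm,rad,m in(("stone",95,abs(q[:,2]-136)<4),("skirt",37,abs(q[:,2]-196)<4)):
        s=q[m][:,:2]-k0;an=np.degrees(np.arctan2(s[:,1],s[:,0]));rr=np.hypot(*s.T)
        E=[]
        for t in range(-180,180,4):
            w=(an>=t)&(an<t+4)&(rr<rad+12)
            if w.sum()>2:E.append(s[w][rr[w].argmax()])
        E=np.array(E);o=least_squares(lambda x:np.hypot(E[:,0]-x[0],E[:,1]-x[1])-x[2],[0,0,rad],loss='soft_l1')
        print(nm,len(E),o.x[:2]+k0,o.x[2])
go(get_calibration("wrist"),"w1.npz",(70,275,220,425),0)
go(get_calibration("top"),"top.npz",(150,235,310,390),0)
```

```text
bar ((584.4429931640625, -72.7651596069336), (16.657094955444336, 58.76380920410156), 77.89411926269531) [585.54113081 -73.01686263 231.27079098]
stone 90 [584.81758922 -73.19957082] 93.84901382011707
skirt 82 [584.57846908 -73.56944659] 36.340154574038756
bar ((582.87060546875, -69.3366928100586), (16.896961212158203, 58.97599792480469), 79.02030181884766) [582.04089992 -69.43445659 231.93298353]
stone 90 [582.20412912 -69.24277814] 93.0912187637559
skirt 53 [583.1821942  -69.43517262] 34.60644105385996
```

Both cameras agree on about (584, -72), with bar yaw about -12°. I'll descend and grip.

Request:
jog_arm --plan '[0.0044,-0.0032,-0.03,0,0,-2.5,0.0044,-0.0032,-0.06,0,0,-2.5,0.0044,-0.0032,-0.085,0,0,-2.5,0.0044,-0.0032,-0.1,0,0,-2.5,0.0044,-0.0032,-0.1055,0,0,-2.5,0.0044,-0.0032,-0.1055,0,0,-2.5,0.0044,-0.0032,-0.1055,0,0,-2.5]'

```text
clock: 2.85
eef_pos: [584.3, -71.7, 200.9]
eef_rot: [-3.142, -0.001, -0.208]
wrist_force: [-0.3, -0.2, 1.1]
finger_gap: 60.1
finger_force: 0.0
```

Request:
jog_arm --plan '[0,0,0,0,0,0,0,0,0,0,0,0,0,0,0,0,0,0,0,0,0,0,0,0,0,0,0,0,0,0,0,0,0,0,0,0,0,0,0,0,0,0,0,0,0,0,0,0]' --claw 0.01 --force 30

```text
clock: 3.65
eef_pos: [584.4, -70.3, 200.0]
eef_rot: [-3.139, -0.0, -0.207]
wrist_force: [2.0, 7.9, 0.0]
finger_gap: 17.8
finger_force: 30.0
```

```bash
cat > st.py <<'E'
from h import *
s=manip.read_state();print(s["clock"],s["eef_pos"].round(2),np.degrees(s["eef_rot"]).round(2),s["wrist_force"].round(2),s["moment"].round(2),s["finger_gap"],s["finger_force"])
E
python3 st.py
```

```text
3.65 [584.36 -70.34 200.04] [-1.7988e+02 -2.0000e-02 -1.1870e+01] [2.02 7.91 0.02] [ 1.54 -0.27  0.02] 17.834504589361522 30.000015199184418
```

The bar sits about 1.5 mm toward +y. I'll recentre, then lower slowly.

Request:
jog_arm --plan '[-0.0004,0.0016,0,0,0,0,-0.0004,0.0016,0,0,0,0,-0.0004,0.0016,-0.001,0,0,0,-0.0004,0.0016,-0.002,0,0,0,-0.0004,0.0016,-0.003,0,0,0,-0.0004,0.0016,-0.003,0,0,0,-0.0004,0.0016,-0.003,0,0,0]' --force 45

```text
clock: 4.35
eef_pos: [584.3, -70.1, 197.3]
eef_rot: [-3.141, -0.002, -0.208]
wrist_force: [5.6, 0.9, 1.3]
finger_gap: 18.1
finger_force: 45.0
```

```bash
python3 st.py
```

```text
4.35 [584.28 -70.12 197.3 ] [-1.7999e+02 -1.2000e-01 -1.1910e+01] [5.55 0.86 1.3 ] [ 0.02 -0.92 -0.05] 18.11510602417322 45.000232458114624
```

Request:
jog_arm --plan '[0.001,0.0002,-0.0005,0,0,0,0.001,0.0002,-0.001,0,0,0,0.001,0.0002,-0.0015,0,0,0,0.001,0.0002,-0.0015,0,0,0]'

```text
clock: 4.75
eef_pos: [584.5, -70.0, 195.3]
eef_rot: [3.141, 0.0, -0.208]
wrist_force: [-1.2, -1.9, 1.2]
finger_gap: 17.5
finger_force: 45.0
```

Request:
jog_arm --plan '[0,0,-0.0005,0,0,0,0,0,-0.001,0,0,0,0,0,-0.001,0,0,0]'

```text
clock: 5.05
eef_pos: [584.5, -70.0, 194.3]
eef_rot: [3.141, 0.0, -0.208]
wrist_force: [-2.4, -3.9, 1.2]
finger_gap: 18.1
finger_force: 45.0
```

Request:
jog_arm --plan '[0,0,-0.0005,0,0,0,0,0,-0.001,0,0,0,0,0,-0.001,0,0,0]'

```text
clock: 5.35
eef_pos: [584.5, -70.0, 193.3]
eef_rot: [3.141, 0.0, -0.208]
wrist_force: [-3.3, -3.6, 0.7]
finger_gap: 17.7
finger_force: 45.0
```

Request:
jog_arm --plan '[0,0,-0.0005,0,0,0,0,0,-0.001,0,0,0,0,0,-0.001,0,0,0]'

```text
clock: 5.65
eef_pos: [584.6, -70.0, 192.8]
eef_rot: [3.141, -0.0, -0.208]
wrist_force: [-4.2, -4.2, 5.6]
finger_gap: 17.5
finger_force: 45.0
```

Request:
jog_arm --plan '[0,0,-0.0005,0,0,0,0,0,-0.001,0,0,0,0,0,-0.001,0,0,0]'

```text
clock: 5.95
eef_pos: [584.6, -70.0, 191.9]
eef_rot: [3.141, -0.0, -0.208]
wrist_force: [-5.7, -3.2, 6.7]
finger_gap: 17.9
finger_force: 45.0
```

First touch was at TCP z ≈ 193, and the spring is now lightly compressed. I'll press about 0.7 mm more, recentre, then rotate in small steps while watching the z force.

Request:
jog_arm --plan '[-0.0009,-0.0006,-0.0005,0,0,2.5,-0.0009,-0.0006,-0.0007,0,0,5,-0.0009,-0.0006,-0.0007,0,0,5]'

```text
clock: 6.25
eef_pos: [584.5, -70.0, 191.7]
eef_rot: [-3.141, -0.002, -0.119]
wrist_force: [1.1, 1.0, 6.4]
finger_gap: 17.6
finger_force: 45.0
```

Request:
jog_arm --plan '[0,0,0,0,0,2.5,0,0,0,0,0,5,0,0,0,0,0,5]'

```text
clock: 6.55
eef_pos: [584.5, -69.8, 191.7]
eef_rot: [-3.141, -0.003, -0.031]
wrist_force: [1.4, 0.5, 7.5]
finger_gap: 17.7
finger_force: 45.0
```

```bash
python3 st.py
```

```text
6.55 [584.49 -69.84 191.67] [-1.7995e+02 -1.4000e-01 -1.8000e+00] [1.39 0.51 7.54] [-0.01  0.3   0.02] 17.692859405089386 45.00192046165466
```

Request:
jog_arm --plan '[0,0,0,0,0,2.5,0,0,0,0,0,5,0,0,0,0,0,5]'

```text
clock: 6.85
eef_pos: [584.4, -69.8, 191.1]
eef_rot: [-3.141, -0.002, 0.055]
wrist_force: [3.4, 3.6, 2.7]
finger_gap: 17.3
finger_force: 45.0
```

Request:
jog_arm --plan '[0,0,0,0,0,2.5,0,0,0,0,0,5,0,0,0,0,0,5]'

```text
clock: 7.15
eef_pos: [584.4, -69.6, 191.0]
eef_rot: [-3.141, -0.002, 0.142]
wrist_force: [4.8, 3.7, 2.4]
finger_gap: 17.7
finger_force: 45.0
```

```bash
python3 st.py
```

```text
7.15 [584.37 -69.62 190.97] [-1.7994e+02 -1.1000e-01  8.1200e+00] [4.76 3.66 2.41] [ 0.56 -0.55  0.03] 17.73276201118619 45.00029504299164
```

The force fell from 7.5 to 2.7 N around yaw 0 to 3°, so the teeth have dropped in. I'll back off to the middle of the clearance and ease down.

Request:
jog_arm --plan '[0.0008,0.0007,0,0,0,-1.5,0.0008,0.0007,0,0,0,-3,0.0008,0.0007,-0.0007,0,0,-3,0.0008,0.0007,-0.0014,0,0,-3,0.0008,0.0007,-0.002,0,0,-3,0.0008,0.0007,-0.002,0,0,-3]'

```text
clock: 7.75
eef_pos: [584.5, -69.7, 188.6]
eef_rot: [-3.141, 0.0, 0.089]
wrist_force: [-0.0, 1.8, 1.3]
finger_gap: 17.8
finger_force: 45.0
```

```bash
python3 st.py
```

```text
7.75 [584.48 -69.67 188.57] [-1.7998e+02  1.0000e-02  5.0900e+00] [-0.03  1.84  1.31] [ 0.2   0.13 -0.04] 17.771185458041085 45.000616908073425
```

At 4.4 mm past first touch there is no load, so it is meshed. I'll ease it home.

Request:
jog_arm --plan '[0,0,-0.0007,0,0,0,0,0,-0.0014,0,0,0,0,0,-0.002,0,0,0,0,0,-0.0025,0,0,0,0,0,-0.0025,0,0,0]'

```text
clock: 8.25
eef_pos: [584.5, -69.7, 186.1]
eef_rot: [-3.141, 0.0, 0.089]
wrist_force: [-1.0, 2.8, 1.0]
finger_gap: 17.5
finger_force: 45.0
```

Request:
jog_arm --plan '[0,0,-0.0007,0,0,0,0,0,-0.0014,0,0,0,0,0,-0.0014,0,0,0]'

```text
clock: 8.55
eef_pos: [584.5, -69.7, 184.7]
eef_rot: [-3.141, 0.0, 0.089]
wrist_force: [-1.0, 3.5, 0.7]
finger_gap: 17.8
finger_force: 45.0
```

Request:
jog_arm --plan '[0,0,-0.0007,0,0,0,0,0,-0.0012,0,0,0,0,0,-0.0012,0,0,0]'

```text
clock: 8.85
eef_pos: [584.6, -69.7, 184.2]
eef_rot: [3.142, -0.0, 0.089]
wrist_force: [-3.3, 4.5, 6.9]
finger_gap: 17.6
finger_force: 45.0
```

Request:
jog_arm --plan '[0,0,-0.0005,0,0,0,0,0,-0.001,0,0,0,0,0,-0.001,0,0,0]'

```text
clock: 9.15
eef_pos: [584.6, -69.7, 184.1]
eef_rot: [3.141, -0.001, 0.089]
wrist_force: [-5.2, 4.1, 15.1]
finger_gap: 17.7
finger_force: 45.0
```

The knob is at its stop: TCP z is 184.1 and the force is rising. I'll ease the press and turn anticlockwise 40°, then look.

Request:
jog_arm --plan '[-0.0008,0.0006,0.0008,0,0,2,-0.0008,0.0006,0.0008,0,0,5,-0.0008,0.0006,0.0008,0,0,8,-0.0008,0.0006,0.0008,0,0,11,-0.0008,0.0006,0.0008,0,0,14,-0.0008,0.0006,0.0008,0,0,17,-0.0008,0.0006,0.0008,0,0,20,-0.0008,0.0006,0.0008,0,0,23,-0.0008,0.0006,0.0008,0,0,26,-0.0008,0.0006,0.0008,0,0,29,-0.0008,0.0006,0.0008,0,0,32,-0.0008,0.0006,0.0008,0,0,35,-0.0008,0.0006,0.0008,0,0,38,-0.0008,0.0006,0.0008,0,0,40,-0.0008,0.0006,0.0008,0,0,40]'

```text
clock: 10.65
eef_pos: [584.1, -68.7, 184.2]
eef_rot: [3.141, -0.001, 0.788]
wrist_force: [-1.0, 6.3, 7.9]
finger_gap: 18.0
finger_force: 45.0
```

```bash
python3 st.py
python3 - <<'E'
from h import *
c=get_calibration("wrist");p,d=camera("wrist");np.savez("w2.npz",p=p,d=d)
np.save("c2.npy",c,allow_pickle=True)
cv2.imwrite("pics/w2.png",p[:,:,::-1])
E
```

```text
10.65 [584.05 -68.68 184.22] [ 1.7997e+02 -8.0000e-02  4.5170e+01] [-1.01  6.26  7.89] [ 1.28  0.51 -0.07] 18.049923166908204 45.003538727760315
```

View pics/w2.png

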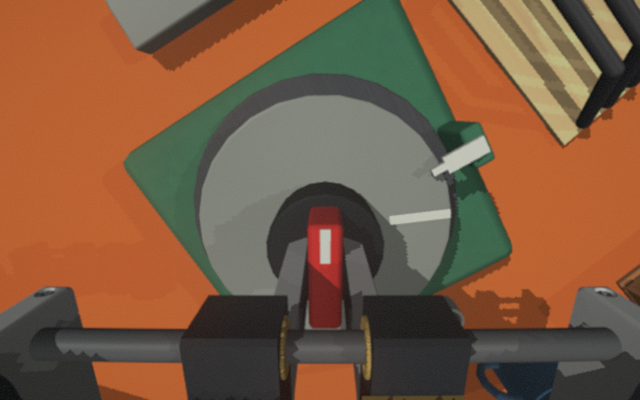

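The stripe now runs from (390,220) to (450,213), and the pointer tip is at (433,174). The stone is coming round.

Run:
```python
from h import *
c=get_calibration("wrist");f=lambda x,y,z:pt(c,x,y,z=z)
Z=np.load("w2.npz");p=Z["p"].astype(int);d=Z["d"];print(d[140:160:4,470],d[174,433])
s1,s2,pt1,pt2=f(390,220,136),f(450,213,136),f(433,174,145),f(486,148,145)
for C in((584.4,-71.5),(584.4,-69.9)):
    for q in(s1,s2,pt1,pt2):
        e=q[:2]-C;print(q.round(1),np.degrees(np.arctan2(e[1],e[0])).round(1),np.hypot(*e).round(1),end=' | ')
    print()
print(pt(c,433,174,d[174,433]),pt(c,480,150,d[150,480]))
```

```text
[217.31845 213.67732 214.93933 215.4635  215.85146] 219.34006
[621.2 -99.8 136. ] -37.6 46.5 | [ 656.5 -127.4  136. ] -37.8 91.2 | [665.3 -92.4 145. ] -14.5 83.5 | [ 702.3 -104.1  145. ] -15.5 122.3 | 
[621.2 -99.8 136. ] -39.1 47.5 | [ 656.5 -127.4  136. ] -38.6 92.2 | [665.3 -92.4 145. ] -15.6 83.9 | [ 702.3 -104.1  145. ] -16.2 122.7 | 
[664.98348714 -91.52995126 147.41862779] [ 698.10265375 -101.63670102  146.63911405]
```

Request:
jog_arm --plan '[0,0.001,0,0,0,3,0,0.001,0,0,0,6,0,0.001,0,0,0,9,0,0.001,0,0,0,12,0,0.001,0,0,0,15,0,0.001,0,0,0,18,0,0.001,0,0,0,20,0,0.001,0,0,0,22,0,0.001,0,0,0,22]'

```text
clock: 11.6
eef_pos: [583.6, -68.2, 184.2]
eef_rot: [3.141, 0.0, 1.172]
wrist_force: [-6.1, 3.5, 9.8]
finger_gap: 17.6
finger_force: 45.0
```

```bash
python3 st.py
python3 - <<'E'
from h import *
p,d=camera("wrist");np.savez("w3.npz",p=p,d=d)
cv2.imwrite("pics/w3.png",cv2.resize(p[100:300,300:500,::-1],None,fx=3,fy=3,interpolation=cv2.INTER_CUBIC))
E
```

```text
11.6 [583.59 -68.24 184.18] [1.7999e+02 1.0000e-02 6.7150e+01] [-6.06  3.54  9.77] [ 0.58  1.17 -0.06] 17.62638697822733 45.003594160079956
```

View pics/w3.png

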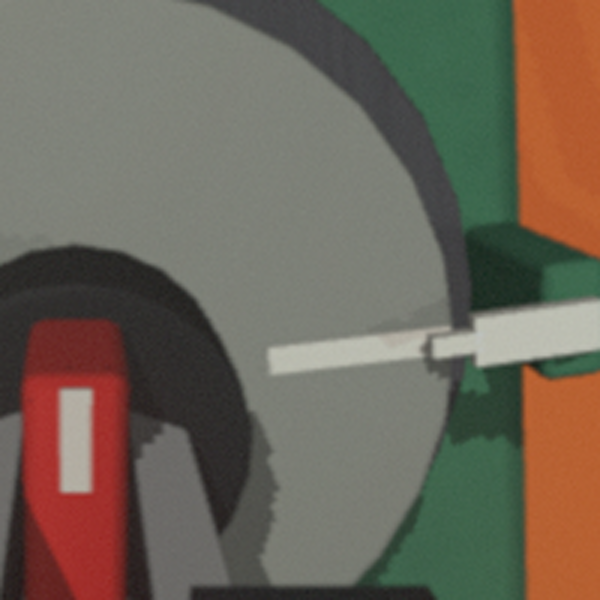

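The stripe (crop (270,361) to (450,338)) nearly meets the pointer tip (crop (430,347)). I'll check the angle.

Run:
```python
from h import *
c=get_calibration("wrist");f=lambda x,y,z:pt(c,x/3+300,y/3+100,z=z)
for C in((584,-71.5),(584,-69.5)):
    for q in(f(270,361,136),f(450,338,136),f(432,347,146),f(590,325,147)):
        e=q[:2]-C;print(np.degrees(np.arctan2(e[1],e[0])).round(1),np.hypot(*e).round(1),end=' | ')
    print()
```

```text
-14.8 47.3 | -15.0 92.0 | -13.7 84.1 | -13.8 121.1 | 
-17.1 47.8 | -16.2 92.5 | -15.0 84.6 | -14.7 121.6 |
```

About 1.2° remains (2 mm). I'll nudge it, ease the press, let go and retreat upward.

Request:
jog_arm --plan '[-0.001,0.0006,0.0005,0,0,1,-0.001,0.0006,0.0008,0,0,1,-0.001,0.0006,0.0008,0,0,1]'

```text
clock: 11.95
eef_pos: [583.4, -68.2, 184.3]
eef_rot: [3.139, 0.0, 1.188]
wrist_force: [5.6, -1.2, 0.2]
finger_gap: 17.7
finger_force: 45.0
```

Request:
jog_arm --plan '[0,0,0,0,0,0,0,0,0,0,0,0,0,0,0,0,0,0,0,0,0,0,0,0,0,0,0,0,0,0,0,0,0,0,0,0]' --claw 0.055

```text
clock: 12.55
eef_pos: [582.7, -67.6, 184.2]
eef_rot: [-3.142, 0.0, 1.188]
wrist_force: [-0.3, -0.5, -0.0]
finger_gap: 54.8
finger_force: 0.0
```

Request:
jog_arm --plan '[0,0,0.01,0,0,0,0,0,0.03,0,0,0,0,0,0.06,0,0,0,0,0,0.09,0,0,0,0,0,0.12,0,0,0,0,0,0.12,0,0,0,0,0,0.12,0,0,0]'

```text
clock: 13.25
eef_pos: [582.7, -67.6, 304.8]
eef_rot: [3.141, -0.0, 1.188]
wrist_force: [0.0, 0.5, -0.2]
finger_gap: 55.0
finger_force: 0.0
```

```bash
python3 st.py
python3 - <<'E'
from h import *
c=get_calibration("wrist");p,d=camera("wrist");np.savez("w4.npz",p=p,d=d)
cv2.imwrite("pics/w4.png",p[:,:,::-1])
v,u=np.mgrid[120:300,250:400]
q=np.array([pt(c,a,b,d[b,a]) for a,b in zip(u.ravel(),v.ravel())])
m=(p[v,u,0].ravel()>120)&(p[v,u,1].ravel()<80)&(q[:,2]>190)&(q[:,2]<245);print(m.sum(),np.median(q[m,2]),np.percentile(q[m],90,axis=0))
E
```

```text
13.25 [582.73 -67.58 304.79] [ 1.7994e+02 -1.0000e-02  6.8090e+01] [ 0.    0.47 -0.23] [-0.05  0.11 -0.02] 54.96234260312665 0.0
1027 216.40118700873035 [593.96682369 -46.98033917 217.33158293]
```

View pics/w4.png

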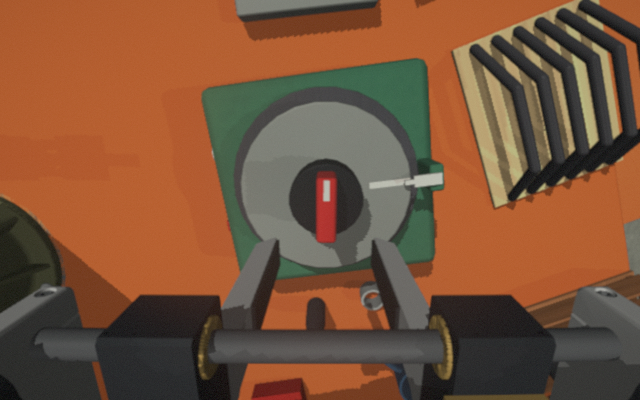

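The stripe (370,185 to 405,182) lies in line with the pointer (405,182). The knob top is at 216.4 mm against 216 when home, and the gripper is clear.

```bash
python3 -c "
from cell import manip
print(manip.sign_off())"
```

```text
the job is handed in; nothing more can be done
None
```

The grinder is in low gear: the knob is home in mesh, the stone's mark is under the pointer to within about 2 mm, and the gripper is clear. I handed the job in at about 13 s on the robot's clock; no verdict came back.

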